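Calibrate the bench scale with its check weight

ROBOT

A 6-joint arm with a two-finger parallel gripper is mounted at the origin on a cart in front of the work surface, level with it; the furniture and walls round the work are solid. World frame = base frame: x ahead of the robot, y to its left, z up, the work surface at z = 0. Lengths are in m, angles in rad, forces in N, time in s.
With the tool pointing down it reaches from about 0.275 to 0.825 m from the base axis. Payload 5.2 kg.
Tool frame: the origin (TCP) lies on the centre line of the jaws, within the pads' length; the fingertips stand nose_length ahead of it and the grasp point (between the pads) is the TCP (nose_length is the distance from the TCP to the fingertips, in m); z points along the fingers, y is the line along which they close (so a half turn about z gives the same grasp; the last joint's range is limited). The gripper opens to 93 mm and grips with 3 to 60 N. Pads are 15 mm wide; open, the fingers measure 128 mm over their backs; the gripper's body (75 mm by 188 mm) begins 65 mm behind the grasp point.
Start: joints at [-0.203, 0.259, 1.535, -0, 1.348, -0.203], TCP at [0.55, 0, 0.238] pointing down, gripper open.
Joint ranges: [-3.14, 3.14], [-0.91, 2.08], [0.19, 2.58], [-1.22, 4.36], [0.22, 2.71], [-3.12, 3.12]. Speed limits (rad/s): [2.57, 2.57, 3.14, 3.14, 3.14, 3.14].

INTERFACE

Orientations are given as a 3x3 rotation matrix whose columns are the frame's x, y, z axes.
In Python, from plant import * gives the robot as it stands.
- The arm moves only by the tool drive_tool, never from a script. Its argument "plan" is a list of rows, each a list of 7 numbers: the finger opening in m, from 0 to 0.093, then the shift along the tool's x, y, z in m, then the turn, a rotation vector about the tool's x, y, z in rad. In form: [[gripper, tx, ty, tz, wx, wy, wz], ...]. A call has 1 to 8 rows; each row is the pose to reach, as a shift and turn from the pose commanded when the call began, along the tool's axes at that moment; what a row does not reach only later rows make up. A row lasts 1/8 s, in which the tool goes at most 62.5 mm and 10.7 degrees, less where a joint would pass 70% of its speed; a pose out of reach is approached as far as the arm can. A call with a gripper value outside its range is refused whole. The fingers move at their own pace and stop on an object; "newtons" is the grip in N (left out, the last holds). Time passes only in rows, so rows that repeat a pose let the fingers close. It gives the time, the measured TCP pose, the force, the opening and the grip force at its end, in the units of the state.
- observe(): the state, without advancing time (a new reading comes with each control period).
- grab_frame(name): name is "scene" or "side" or "wrist"; returns the picture (400x640x3 uint8, red, green, blue); there is no depth.
- camera_model(name): a dict with "intrinsics" (3x3 intrinsics, pixels), "R" (3x3) and "t" (3): a world point X has camera coordinates R X + t. Camera axes: x right, y down, z forward; pixel columns grow to the right and rows downward; lengths in m; the calibration is good to about 2 mm. A picture is of the moment at which its call begins: read the wrist's pose just before it. camera_model takes no time and is no camera call; for the wrist camera it gives the pose at the moment of the call.
- sign_off(): hands the job in; it is judged then, once.
The state is a dict: "time_s": time; "joints": joint angles; "joint_velocities": joint speeds; "tau": joint torques, N m; "position": TCP position; "ee_rot": TCP orientation; "force": force on the tool from outside, world axes, zero at the start; "ft_torque": the same for the moment, N m; "opening": opening from 0.0 (shut) to 1.0 (fully open); "gripper_force": force on a finger pad.
Only numpy, scipy, OpenCV 4.12 (cv2) and the standard library are available. Lean on these libraries where they do the work, as an engineer would, in place of code of your own. Each camera call takes 0.05 s, during which the arm holds its last target. There are 200 camera calls.

TASK

Calibrate the bench scale: take the transformer that was left on its pan and stand it upright on the bench beside the scale, then, with the pan empty, press the green key (on), the white key (zero) and the yellow key (calibrate) one at a time in that order, each fully down and let up again. Then lift the bright steel check weight up and off its hook on the rack, set it gently upright in the middle of the pan, let go of it and press the blue key (confirm) fully down and let it up. Leave the weight on the pan, do not press the red key or press blue before the weight stands there, and leave the other weights on their hooks and everything else on the bench where it is.

Things in the scene. Friction and masses are not known exactly. Their poses are not given: they have to be found in the camera images.
- scale: white bench scale, fixed, 250 mm deep (x) by 220 mm wide (y). Origin on the bench under its centre; the key panel is at its -x end. The panel slopes up 12 degrees towards +x, 38 mm high at the front edge, 57 mm at the back. Five square keys in a row at x = -96 mm, 40 mm apart, left to right (+y to -y) green, yellow, white, red, blue; behind them a blank flat display
- scale_pan: the scale's bright steel pan: a flat plate without a rim, 162 mm (x) by 200 mm (y), centred at x = 42 mm, y = 0 of the scale, its top 75 mm above the bench; it sinks 0.8 mm under 0.5 kg, 3 mm at most. Origin 5 mm below the centre of its top
- pan_center (a point): centre of the pan's top face; axes as the scale's
- green_top (a point): centre of the top face of the green key (on), first from the left. Key 20 x 22 mm, 9 mm proud of the panel. This point's z axis points out of the panel, its x axis up the slope, away from the operator
- key_green (a joint): travel of the green key in m: 0 up, 0.004 fully down (0.003 counts as pressed); a spring lifts it again when let go (1.2 N to start it, 4 N fully down)
- yellow_top (a point): centre of the top face of the yellow key (calibrate), second from the left. Key 20 x 22 mm, 9 mm proud of the panel. This point's z axis points out of the panel, its x axis up the slope, away from the operator
- key_yellow (a joint): travel of the yellow key in m: 0 up, 0.004 fully down (0.003 counts as pressed); a spring lifts it again when let go (1.2 N to start it, 4 N fully down)
- white_top (a point): centre of the top face of the white key (zero), in the middle of the row. Key 20 x 22 mm, 9 mm proud of the panel. This point's z axis points out of the panel, its x axis up the slope, away from the operator
- key_white (a joint): travel of the white key in m: 0 up, 0.004 fully down (0.003 counts as pressed); a spring lifts it again when let go (1.2 N to start it, 4 N fully down)
- red_top (a point): centre of the top face of the red key (cancel, not to be pressed), fourth from the left. Key 20 x 22 mm, 9 mm proud of the panel. This point's z axis points out of the panel, its x axis up the slope, away from the operator
- key_red (a joint): travel of the red key in m: 0 up, 0.004 fully down (0.003 counts as pressed); a spring lifts it again when let go (1.2 N to start it, 4 N fully down)
- blue_top (a point): centre of the top face of the blue key (confirm), last at the right. Key 20 x 22 mm, 9 mm proud of the panel. This point's z axis points out of the panel, its x axis up the slope, away from the operator
- key_blue (a joint): travel of the blue key in m: 0 up, 0.004 fully down (0.003 counts as pressed); a spring lifts it again when let go (1.2 N to start it, 4 N fully down)
- transformer: small transformer, dark core, yellow winding, short pins on top, 37 mm high, about 0.16 kg, standing on the pan at the start. Core 20 mm (x) by 42 mm (y), 35 mm high; the winding sticks out to x = -17 and 17 mm over y = -12 to 12 mm, at 7 to 28 mm height. Origin: centre of its underside, z up
- weight_rack: grey steel rack, fixed. Base plate x = -62 to 53 mm, y = -142 to 142 mm, 14 mm high; posts 162 mm high at x = 35, y = -125 and 125 mm; crossbar at x = 27 mm, top 159 mm. Origin on the bench under its middle. Three hooks of 6 mm wire point to its -x, at y = -85, 0, 85 mm, arm axis 148 mm high where a ring hangs (x = -28 mm); the tip turns up 13 mm above that axis at x = -46 mm
- weight_steel: bright steel check weight, 0.5 kg: cylinder 40 mm in diameter, 48 mm high, upright wire ring on top (25 mm inside, top 81 mm over the underside). It hangs by its ring on one of the rack's hooks (which one varies). Origin: centre of its underside, z up, x along the hook, away from the tip. It must rise 10 mm to clear the tip; after 18 mm the ring meets the hook from below
- weight_black: black check weight, 0.95 kg, 52 mm in diameter, 60 mm high plus the same ring; not to be used. It hangs by its ring on one of the rack's hooks (which one varies). Origin: centre of its underside, z up, x along the hook, away from the tip
- weight_brass: brass check weight, 0.2 kg, 31 mm in diameter, 34 mm high plus the same ring; not to be used. It hangs by its ring on one of the rack's hooks (which one varies). Origin: centre of its underside, z up, x along the hook, away from the tip
- flux_bottle: bystander: white flux bottle with an upright needle, 30 mm in diameter, 118 mm high, between scale and rack, in front of the tall black rework station (which fills x beyond 0.63 m, y from -0.08 to 0.13 m of the world). Origin: centre of its underside
- screw_jar: bystander: jar of screws with a green lid, 52 mm in diameter, 54 mm high. Origin: centre of its underside
- tape_black: bystander: roll of black tape lying flat, 56 mm in diameter, 18 mm high. Origin: centre of its underside
- capacitor: bystander: blue capacitor standing upright, 30 mm in diameter, 46 mm high. Origin: centre of its underside
- block_cell: bystander: block battery, black with an orange band, standing, 18 by 27 by 48 mm. Origin: centre of its underside
There are look-alikes about, which are no part of the job. Leave any orange look-alike of the weight_steel alone.

How it is judged:
By the outcome, as a careful person would: the job done as asked, in the order asked, and still so for the second after the job is handed in, with the robot touching nothing.
It also fails if it takes over 72 s, if anything falls off the work surface, if the arm or the gripper's body presses on something with over 40 N, if the wrist force passes 120 N, or if a joint passes its speed limit or range.

## Working session

There is one attempt and no reset: what is moved stays moved. The work goes in short steps, Python scripts to look and compute and a tool call to move; the robot and the scene stay as the last step left them, time stands still between calls to the robot, and variables do not carry over. Pictures are saved under pics/ and viewed, at most 10 in all, crops included, and the job is handed in when it is done.

Besides the shell and the picture viewer there is one more tool, called after ">>>" as name([rows], argument=value, ...), one row to a line, values as JSON. drive_tool: Moves the arm, as the interface text tells. Its arguments: {"type":"object","properties":{"plan":{"type":"array"},"newtons":{"type":"number"}},"required":["plan"]}

```bash
ls; mkdir -p pics
python3 - <<'E'
from plant import *
import cv2
o=observe(); print(o['time_s'],o['position'],o['ee_rot'],o['opening'])
try: print(nose_length)
except Exception as e: print(e)
for n in ['scene','side','wrist']:
    m=camera_model(n); print(n,m['intrinsics'][0],m['intrinsics'][1],(-m['R'].T@m['t']).round(3),m['R'].round(3).tolist())
    cv2.imwrite(f'pics/{n}0.png',grab_frame(n)[:,:,::-1])
E
```

```text
pics
0.0 [5.49510168e-01 1.09738543e-04 2.36816895e-01] [[ 2.13631285e-05  9.99998418e-01 -1.77878627e-03]
 [ 9.99999946e-01 -2.07779968e-05  3.28967825e-04]
 [ 3.28930345e-04 -1.77879320e-03 -9.99998364e-01]] 0.9980044209796416
0.019
scene [407.0738103    0.         320.15766172] [  0.         407.0738103  191.53755492] [-0.125 -0.283  0.851] [[0.565, -0.825, -0.008], [-0.59, -0.398, -0.703], [0.577, 0.402, -0.711]]
side [508.24650382   0.         316.48791859] [  0.         508.24650382 201.45511063] [-0.171  1.082  0.872] [[-0.827, -0.563, 0.007], [-0.327, 0.47, -0.82], [0.458, -0.68, -0.573]]
wrist [285.04696237   0.         317.09165226] [  0.         285.04696237 202.68679938] [0.549 0.065 0.385] [[1.0, 0.0, -0.0], [0.001, -0.971, 0.238], [-0.0, -0.238, -0.971]]
```

View pics/scene0.png

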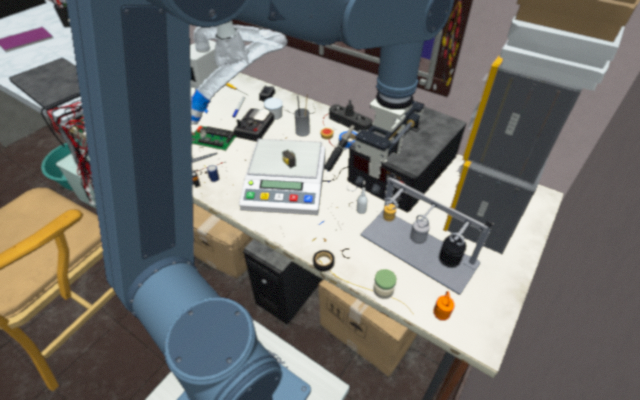

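View pics/side0.png

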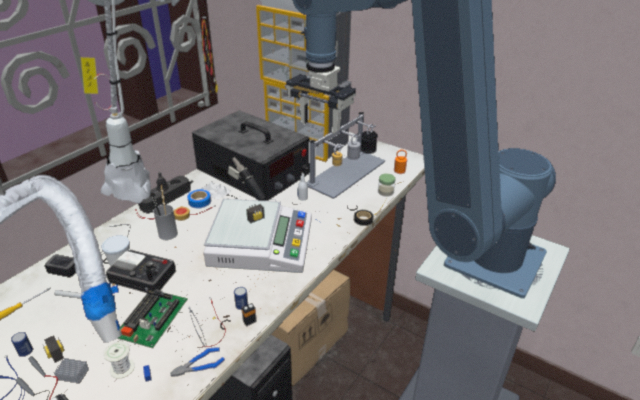

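Run:
```python
import cv2, numpy as np
s=cv2.imread('pics/scene0.png'); d=cv2.imread('pics/side0.png')
def c(im,x,y,w,h): return cv2.resize(im[y:y+h,x:x+w],(400,300),interpolation=cv2.INTER_CUBIC)
m=np.vstack([np.hstack([c(s,232,137,107,80),c(d,204,194,107,80)]),np.hstack([c(s,355,172,133,100),c(d,295,112,107,80)])])
cv2.imwrite('pics/m1.png',m)
for n,im,box in [('scene',s,(235,180,325,215)),('side',d,(280,205,315,270))]:
    x0,y0,x1,y1=box; h=cv2.cvtColor(im[y0:y1,x0:x1],cv2.COLOR_BGR2HSV)
    for k,(a,b) in dict(green=(40,85),yellow=(18,34),blue=(95,130),red=(170,8)).items():
        H=h[...,0]; hm=((H>=a)&(H<=b)) if a<b else ((H>=a)|(H<=b))
        msk=(hm&(h[...,1]>110)&(h[...,2]>70)).astype(np.uint8)
        N,_,st,ce=cv2.connectedComponentsWithStats(msk)
        print(n,k,[(int(st[i,4]),(ce[i]+[x0,y0]).round(1).tolist()) for i in range(1,N) if st[i,4]>8])
```

```text
scene green [(46, [249.9, 195.1])]
scene yellow [(55, [264.3, 195.9])]
scene blue [(64, [307.9, 198.3])]
scene red [(47, [293.1, 197.4])]
side green [(27, [293.6, 254.1])]
side yellow [(54, [295.7, 242.4])]
side blue [(42, [300.9, 214.5])]
side red [(43, [299.3, 223.0])]
```

View pics/m1.png

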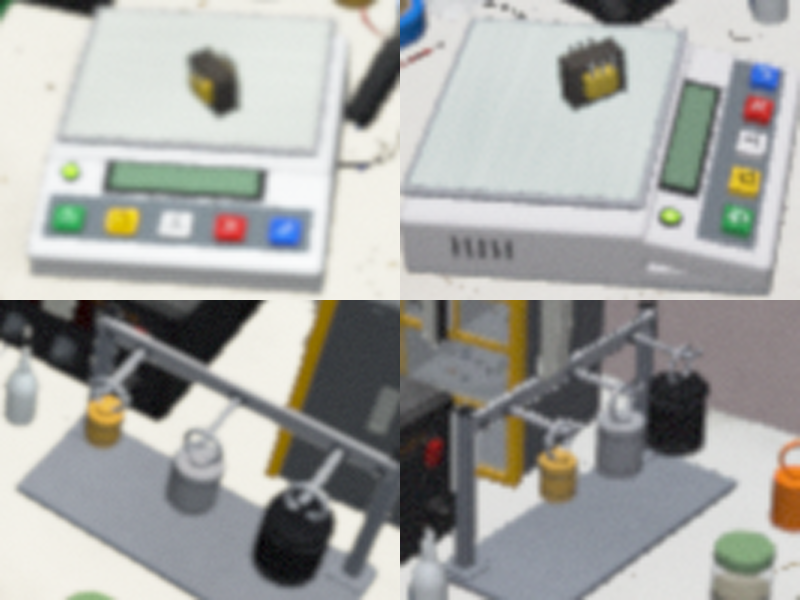

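View pics/wrist0.png

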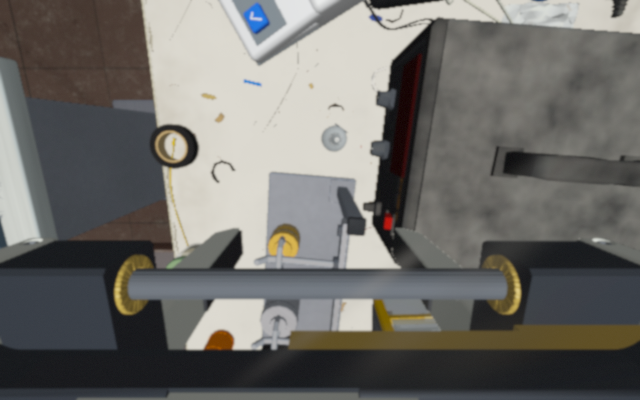

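```bash
cat > h.py <<'E'
import numpy as np, cv2, json
from scipy.optimize import least_squares
from plant import *
def proj(m,X):
    c=np.atleast_2d(X)@np.array(m['R']).T+m['t']; p=c@np.array(m['intrinsics']).T
    return p[:,:2]/p[:,2:]
def tri(obs):
    f=lambda X: np.concatenate([proj(m,X)[0]-p for m,p in obs])
    r=least_squares(f,[0.5,0,0.1]); return r.x, np.abs(r.fun).max()
def ray(m,p,z):
    d=np.array(m['R']).T@np.linalg.solve(m['intrinsics'],[p[0],p[1],1]); c=-np.array(m['R']).T@m['t']
    return c+d*(z-c[2])/d[2]
def Rz(a): return np.array([[np.cos(a),-np.sin(a),0],[np.sin(a),np.cos(a),0],[0,0,1]])
E
python3 - <<'E'
from h import *
S,D,W=[camera_model(n) for n in ('scene','side','wrist')]
px=dict(green=([249.9,195.1],[293.6,254.1]),yellow=([264.3,195.9],[295.7,242.4]),red=([293.1,197.4],[299.3,223.0]),blue=([307.9,198.3],[300.9,214.5]))
L=[]
ys=dict(green=.08,yellow=.04,red=-.04,blue=-.08)
for k,(a,b) in px.items():
    x,e=tri([(S,a),(D,b)]); print(k,x.round(4),e.round(2))
def f(q):
    r=[]
    for k,(a,b) in px.items():
        X=Rz(q[2])@[-.096,ys[k],.05]+[q[0],q[1],0]
        r+=[proj(S,X)[0]-a,proj(D,X)[0]-b]
    return np.concatenate(r)
r=least_squares(f,[.5,.2,0]); print('scale',r.x.round(4),np.degrees(r.x[2]),np.abs(r.fun).max())
print('steel',tri([(S,(419.5,231.2)),(D,(353.9,150.3))]))
# transformer top centre
print('transf',tri([(S,(232+.2675*213,137+.2675*70)),(D,(204+.2675*190,194+.2675*60))]))
g=lambda p,z:ray(S,p,z).round(3)
print('base corner L',g((361.6,234.2),.014),'wrist corners',ray(W,(268,173),.014),ray(W,(355,178),.014),'flux',ray(W,(335,138),0.06),tri([(S,(362,202)),(D,(302.5,189))]))
for n,a,b in [('tape',(323,260),(363,217)),('jar',(385,278),(386,181)),('orange',(445,306),(400,160)),('cap',(213,173),(240,297)),('cell',(195,180),(249,314))]:
    print(n,tri([(S,a),(D,b)]))
E
```

```text
green [0.4065 0.3236 0.0476] 0.12
yellow [0.4258 0.2872 0.0503] 0.23
red [0.4648 0.2177 0.0512] 0.23
blue [0.485  0.1828 0.05  ] 0.08
scale [0.5291 0.3    0.5134] 29.416524347695475 0.9934749942466965
steel (array([ 0.50581964, -0.12781136,  0.10066523]), np.float64(0.09614700539083287))
transf (array([0.55039624, 0.29351784, 0.10350889]), np.float64(0.2024250096135347))
base corner L [0.485 0.011 0.014] wrist corners [0.48504511 0.01414121 0.014     ] [0.59889296 0.00760957 0.014     ] flux [0.56905147 0.05957303 0.06      ] (array([0.5677295 , 0.05989506, 0.0351407 ]), np.float64(0.015093940650842796))
tape (array([0.3634035 , 0.05034129, 0.0114083 ]), np.float64(0.2972867406977002))
jar (array([ 0.38022134, -0.10927085,  0.04495064]), np.float64(0.48569508480051127))
orange (array([ 0.39795167, -0.25014323,  0.03940397]), np.float64(0.9970726321016343))
cap (array([0.43170746, 0.49437802, 0.02632212]), np.float64(0.6879934025337207))
cell (array([0.38286977, 0.52007691, 0.0232067 ]), np.float64(0.9199871722002513))
```

>>> drive_tool([
  [0.08,0.06,0,0,0,0,0],
  [0.08,0.12,0,0,0,0,0],
  [0.08,0.18,0,0,0,0,0],
  [0.08,0.24,0,0,0,0,0],
  [0.08,0.26,0,0,0,0,0],
  [0.08,0.26,0,0,0,0,0],
], newtons=15)

```text
time_s: 0.9
position: [0.5496, 0.2608, 0.2371]
ee_rot: [[-0.002, 1.0, -0.001], [1.0, 0.002, -0.001], [-0.001, -0.001, -1.0]]
force: [0.5, 0.4, -0.7]
opening: 0.861
gripper_force: 0.0
```

Run:
```python
from h import *
m=camera_model('wrist'); im=grab_frame('wrist')[:,:,::-1]; np.save('w1.npy',np.hstack([m['R'],m['t'][:,None]]))
cv2.imwrite('pics/w1.png',im); o=observe(); print(o['time_s'],o['position'])
x,y,z=.550,.293,.1; p=proj(m,[x,y,z])[0]; print(p)
x0,y0=int(p[0])-50,int(p[1])-38
cv2.imwrite('pics/w1c.png',np.vstack([cv2.resize(im[max(0,y0):y0+76,x0:x0+100],(800,600),interpolation=cv2.INTER_CUBIC)])); print(x0,y0)
```

```text
0.95 [0.54985534 0.2594577  0.23720846]
[317.94650095 166.5459016 ]
267 128
```

View pics/w1c.png

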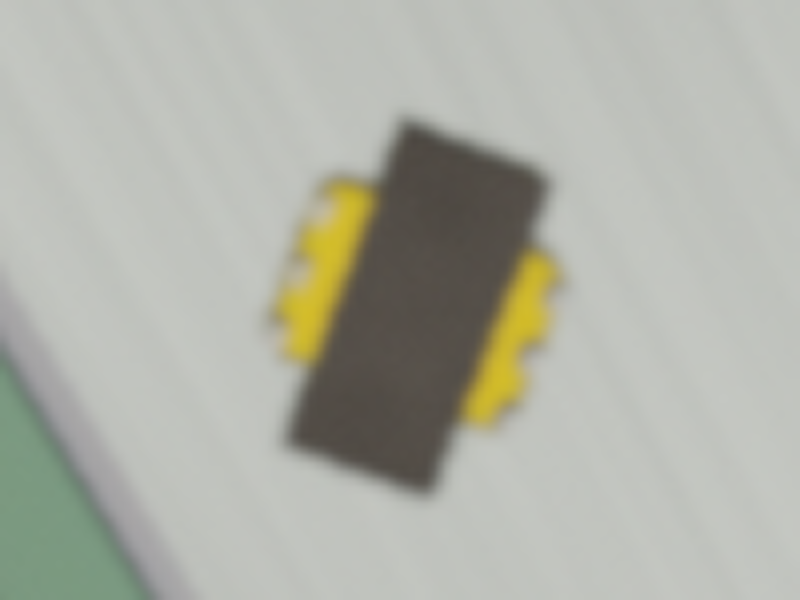

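Run:
```python
from h import *
A=np.load('w1.npy'); m=camera_model('wrist'); m['R']=A[:,:3]; m['t']=A[:,3]
c=np.array([(403,118),(550,180),(432,495),(288,443)])*[1/8,76/600]+[267,128]-.5+np.array([.0625,.0633])
P=np.array([ray(m,p,.1095) for p in c]); print(P.round(4)); print(P.mean(0))
print('sizes',np.linalg.norm(P[0]-P[1]),np.linalg.norm(P[1]-P[2]))
d=P[0]-P[3]+P[1]-P[2]; print('long axis angle',np.degrees(np.arctan2(d[1],d[0])))
```

```text
[[0.5489 0.3168 0.1095]
 [0.5664 0.3095 0.1095]
 [0.5526 0.2708 0.1095]
 [0.535  0.2773 0.1095]]
[0.55073852 0.29361023 0.1095    ]
sizes 0.01895923113307203 0.04112875858601817
long axis angle 70.45174305909084
```

Run:
```python
from h import *
for n in ('scene','side','wrist'):
    m=camera_model(n); print(n,[proj(m,X)[0].round(0).tolist() for X in [(.495,.464,0),(.463,.447,0),(.4335,.43,0)]])
s=cv2.imread('pics/scene0.png'); d=cv2.imread('pics/side0.png')
c=lambda im,x,y,w,h: cv2.resize(im[y:y+h,x:x+w],(400,300),interpolation=cv2.INTER_CUBIC)
w=cv2.imread('pics/w1.png')
cv2.imwrite('pics/m2.png',np.vstack([np.hstack([c(s,180,110,120,90),c(d,160,240,120,90)]),np.hstack([c(w,0,0,640,400),c(w,0,0,320,240)])]))
```

```text
scene [[237.0, 171.0], [234.0, 179.0], [231.0, 187.0]]
side [[230.0, 287.0], [244.0, 288.0], [259.0, 289.0]]
wrist [[272.0, 12.0], [246.0, 28.0], [222.0, 44.0]]
```

View pics/m2.png

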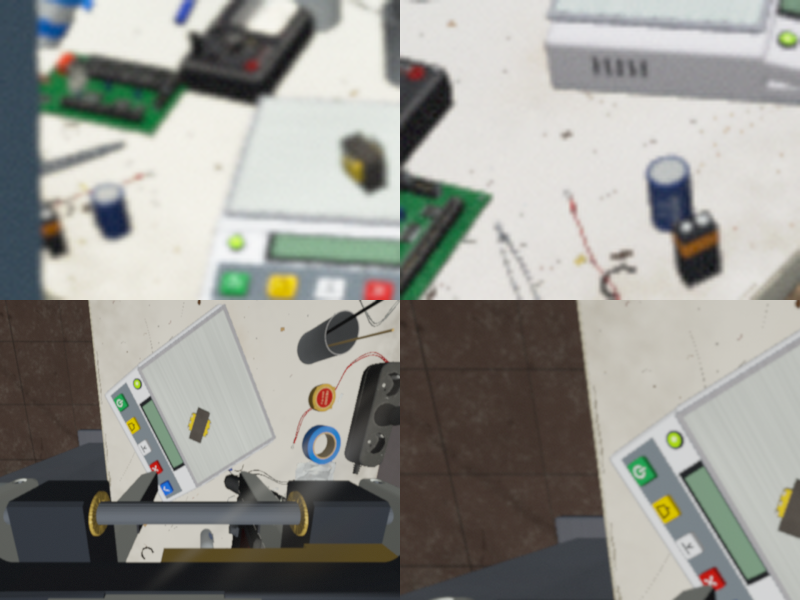

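>>> drive_tool([
  [0.07,0.01,0,0.02,0,0,-0.176],
  [0.07,0.02,0,0.04,0,0,-0.352],
  [0.07,0.0335,0.001,0.05,0,0,-0.528],
  [0.07,0.0335,0.001,0.05,0,0,-0.704],
  [0.07,0.0335,0.001,0.05,0,0,-0.88],
  [0.07,0.0335,0.001,0.06,0,0,-1.056],
  [0.07,0.0335,0.001,0.06,0,0,-1.23],
  [0.07,0.0335,0.001,0.06,0,0,-1.23],
])

```text
time_s: 1.95
position: [0.5516, 0.2912, 0.1777]
ee_rot: [[-0.941, 0.338, -0.0], [0.338, 0.941, -0.001], [-0.0, -0.001, -1.0]]
force: [-0.1, 0.4, 0.4]
opening: 0.754
gripper_force: 0.0
```

>>> drive_tool([
  [0.07,0,0,0.03,0,0,0],
  [0.07,0,0,0.06,0,0,0],
  [0.07,0,0,0.075,0,0,0],
  [0.07,0,0,0.075,0,0,0],
  [0.04,0,0,0.075,0,0,0],
  [0.03,0,0,0.075,0,0,0],
  [0.03,0,0,0.075,0,0,0],
  [0.03,0,0,0.075,0,0,0],
], newtons=15)

```text
time_s: 2.95
position: [0.5513, 0.2937, 0.1032]
ee_rot: [[-0.942, 0.334, 0.001], [0.334, 0.942, 0.0], [-0.001, 0.001, -1.0]]
force: [-0.6, -0.4, 1.0]
opening: 0.447
gripper_force: 15.0
```

>>> drive_tool([
  [0.03,0,0,-0.03,0,0,0],
  [0.03,0,0,-0.05,0,0,0],
  [0.03,0.023,0.029,-0.05,0,0,0],
  [0.03,0.053,0.067,-0.05,0,0,0],
  [0.03,0.083,0.105,-0.05,0,0,0],
  [0.03,0.104,0.132,-0.05,0,0,0],
  [0.03,0.114,0.145,-0.03,0,0,0],
  [0.03,0.114,0.145,0,0,0,0],
])

```text
time_s: 3.95
position: [0.4917, 0.4693, 0.1015]
ee_rot: [[-0.943, 0.333, 0.001], [0.333, 0.943, 0.0], [-0.001, 0.001, -1.0]]
force: [1.0, 0.2, -1.7]
opening: 0.45
gripper_force: 15.0
```

>>> drive_tool([
  [0.03,0,0,0.03,0,0,0],
  [0.03,0,0,0.055,0,0,0],
  [0.03,0,0,0.068,0,0,0],
  [0.03,0,0,0.073,0,0,0],
  [0.03,0,0,0.0735,0,0,0],
  [0.03,0,0,0.0735,0,0,0],
])

```text
time_s: 4.7
position: [0.4927, 0.4686, 0.0299]
ee_rot: [[-0.942, 0.334, 0.001], [0.334, 0.942, 0.001], [-0.001, 0.001, -1.0]]
force: [0.3, 0.4, -1.2]
opening: 0.453
gripper_force: 15.0
```

>>> drive_tool([
  [0.03,0,0,0.001,0,0,0],
  [0.03,0,0,0.0015,0,0,0],
  [0.03,0,0,0.0015,0,0,0],
])

```text
time_s: 5.08
position: [0.4925, 0.4686, 0.0287]
ee_rot: [[-0.943, 0.334, 0.001], [0.334, 0.943, 0.001], [-0.001, 0.001, -1.0]]
force: [-1.9, -0.9, 4.9]
opening: 0.45
gripper_force: 15.0
```

>>> drive_tool([
  [0.05,0,0,0,0,0,0],
  [0.058,0,0,0,0,0,0],
  [0.058,0,0,-0.02,0,0,0],
  [0.058,0,0,-0.07,0,0,0],
  [0.04,0,0,-0.13,0,0,0],
  [0.0,0,0,-0.15,0,0,0],
  [0.0,0,0,-0.15,0,0,0],
])

```text
time_s: 5.95
position: [0.4932, 0.4692, 0.1815]
ee_rot: [[-0.943, 0.334, 0.005], [0.334, 0.943, 0.003], [-0.004, 0.005, -1.0]]
force: [0.2, 0.2, 0.0]
opening: 0.35
gripper_force: 0.0
```

Run:
```python
from h import *
im=grab_frame('side')[:,:,::-1]; s=grab_frame('scene')[:,:,::-1]
c=lambda im,x,y,w,h: cv2.resize(im[y:y+h,x:x+w],(400,300),interpolation=cv2.INTER_CUBIC)
m=camera_model('wrist');w=grab_frame('wrist')[:,:,::-1]
print(observe()['position'],observe()['time_s'])
cv2.imwrite('pics/m3.png',np.vstack([np.hstack([c(im,190,220,120,90),c(s,180,120,120,90)]),np.hstack([c(w,0,0,640,400),c(im,0,0,640,400)])]))
```

```text
[0.49127191 0.46774273 0.17632405] 6.1
```

View pics/m3.png

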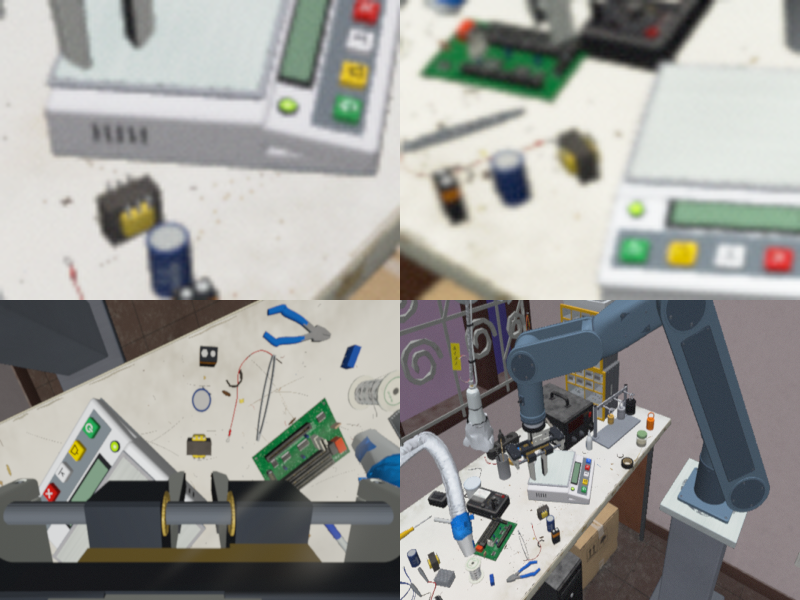

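Run:
```python
from h import *
A=np.load('w1.npy'); m=camera_model('wrist'); m['R']=A[:,:3]; m['t']=A[:,3]
S,D=camera_model('scene'),camera_model('side')
im=cv2.imread('pics/w1.png'); x0,y0,x1,y1=160,140,290,320
h=cv2.cvtColor(im[y0:y1,x0:x1],cv2.COLOR_BGR2HSV); W={}
for k,(a,b) in dict(green=(55,85),yellow=(18,34),blue=(95,130),red=(170,8)).items():
    H=h[...,0]; hm=((H>=a)&(H<=b)) if a<b else ((H>=a)|(H<=b))
    msk=cv2.morphologyEx((hm&(h[...,1]>110)&(h[...,2]>60)).astype(np.uint8),cv2.MORPH_CLOSE,np.ones((5,5)))
    N,_,st,ce=cv2.connectedComponentsWithStats(msk)
    i=1+np.argmax(st[1:,4]) ; W[k]=st[i,:2]+[x0,y0]+(st[i,2:4]-1)/2; print(k,st[i].tolist(),W[k],(ce[i]+[x0,y0]).round(1))
    W[k]=ce[i]+[x0,y0]
px=dict(green=([249.9,195.1],[293.6,254.1]),yellow=([264.3,195.9],[295.7,242.4]),red=([293.1,197.4],[299.3,223.0]),blue=([307.9,198.3],[300.9,214.5]))
ys=dict(green=.08,yellow=.04,red=-.04,blue=-.08)
for k in px: print(k,tri([(S,px[k][0]),(D,px[k][1]),(m,W[k])]), ray(m,W[k],.052).round(4))
# white by blue..green midpoint; fit pose with wrist only, blue maybe occluded
def f(q): return np.concatenate([proj(m,Rz(q[2])@[-.0975,ys[k],.0525]+[q[0],q[1],0])[0]-W[k] for k in px])
r=least_squares(f,[.53,.3,.5]); print(r.x,np.degrees(r.x[2]),r.fun.round(1)); q=r.x
print('pan corners proj',[proj(m,Rz(q[2])@[.042+a*.081,b*.1,.075]+[q[0],q[1],0])[0].round(0).tolist() for a,b in [(1,1),(1,-1),(-1,-1),(-1,1)]])
np.save('scale.npy',q)
# plan
o=observe(); print(o['position'],np.round(o['ee_rot'],3).tolist())
t=np.radians(12); Z=np.array([np.sin(t),0,-np.cos(t)]);Y=np.array([0,1,0]);X=np.cross(Y,Z)
Rt=Rz(q[2])@np.c_[X,Y,Z]; np.save('Rk.npy',Rt)
from scipy.spatial.transform import Rotation as Ro
yaw=np.radians(70.48); y=np.array([np.cos(yaw),np.sin(yaw),0]); R0=np.c_[np.cross(y,[0,0,-1]),y,[0,0,-1]]
rv=Ro.from_matrix(R0.T@Rt).as_rotvec(); print('rv',rv)
for k,yy in dict(green=.08,yellow=.04,white=0,red=-.04,blue=-.08).items():
    P=Rz(q[2])@[-.0975,yy,.0525]+[q[0],q[1],0]
    T=P-Rt[:,2]*(.019+.02); print(k,P.round(4),'tcp at 20mm gap',T.round(4),'shift in R0 from (.4922,.4683,.1785)',(R0.T@(T-[.4922,.4683,.1785])).round(4))
```

```text
green [29, 0, 16, 9, 76] [196.5 144. ] [196.2 143.2]
yellow [42, 16, 23, 23, 313] [213. 167.] [212.9 166.9]
blue [97, 101, 20, 20, 264] [266.5 250.5] [266.6 250.2]
red [80, 74, 20, 18, 230] [249.5 222.5] [249.9 222.8]
green (array([0.40826931, 0.31548086, 0.04571598]), np.float64(2.6891341734410616)) [0.4109 0.3137 0.052 ]
yellow (array([0.42667403, 0.28654415, 0.0495603 ]), np.float64(0.5357397489604523)) [0.4277 0.2867 0.052 ]
red (array([0.46629922, 0.21770917, 0.04993696]), np.float64(0.4558099726203295)) [0.4671 0.2185 0.052 ]
blue (array([0.4856296 , 0.18184515, 0.0498603 ]), np.float64(0.44589966772059597)) [0.4862 0.1825 0.052 ]
[0.53291275 0.29836871 0.51948916] 29.7645361638042 [-2.7 -5.1  0.6  1.8  0.9  2.6  1.4  1.6]
pan corners proj [[360.0, 3.0], [444.0, 183.0], [316.0, 250.0], [220.0, 92.0]]
[0.49127191 0.46774273 0.17632405] [[-0.942, 0.334, -0.002], [0.334, 0.942, -0.001], [0.001, -0.002, -1.0]]
rv [-0.09006922 -0.19634541 -0.85695135]
green [0.4086 0.3194 0.0525] tcp at 20mm gap [0.4015 0.3154 0.0906] shift in R0 from (.4922,.4683,.1785) [ 0.0344 -0.1744  0.0879]
yellow [0.4284 0.2847 0.0525] tcp at 20mm gap [0.4214 0.2807 0.0906] shift in R0 from (.4922,.4683,.1785) [ 0.0041 -0.2005  0.0879]
white [0.4483 0.25   0.0525] tcp at 20mm gap [0.4412 0.2459 0.0906] shift in R0 from (.4922,.4683,.1785) [-0.0263 -0.2266  0.0879]
red [0.4681 0.2152 0.0525] tcp at 20mm gap [0.4611 0.2112 0.0906] shift in R0 from (.4922,.4683,.1785) [-0.0566 -0.2527  0.0879]
blue [0.488  0.1805 0.0525] tcp at 20mm gap [0.481  0.1765 0.0906] shift in R0 from (.4922,.4683,.1785) [-0.0869 -0.2788  0.0879]
```

>>> drive_tool([
  [0.0,0.007,-0.034,0,-0.018,-0.039,-0.17],
  [0.0,0.015,-0.069,0.01,-0.036,-0.078,-0.341],
  [0.0,0.022,-0.103,0.02,-0.054,-0.118,-0.512],
  [0.0,0.03,-0.138,0.03,-0.072,-0.157,-0.682],
  [0.0,0.0366,-0.172,0.05,-0.09,-0.196,-0.853],
  [0.0,0.0366,-0.172,0.08,-0.09,-0.196,-0.853],
  [0.0,0.0366,-0.172,0.088,-0.09,-0.196,-0.853],
  [0.0,0.0366,-0.172,0.088,-0.09,-0.196,-0.853],
])

```text
time_s: 7.1
position: [0.3998, 0.3184, 0.0888]
ee_rot: [[-0.852, -0.493, 0.179], [-0.482, 0.87, 0.102], [-0.206, 0.001, -0.979]]
force: [0.6, -0.6, 0.0]
opening: 0.007
gripper_force: 0.0
```

Run:
```python
from h import *
o=observe(); p,R=np.array(o['position']),np.array(o['ee_rot']); print(p,R.round(3).tolist(),o['opening'],o['force'])
for k,P in dict(green=(.407,.322,.0525),white=(.4465,.252,.0525),yellow=(.427,.287,.0525)).items():
    print(k,(R.T@(np.array(P)-p)-[0,0,.019]).round(4))
im=grab_frame('side')[:,:,::-1]; s=grab_frame('scene')[:,:,::-1]
c=lambda im,x,y,w,h: cv2.resize(im[y:y+h,x:x+w],(400,300),interpolation=cv2.INTER_CUBIC)
cv2.imwrite('pics/m4.png',np.hstack([c(im,240,190,93,70),c(s,225,150,107,80)]))
```

```text
[0.39984273 0.3184314  0.08882767] [[-0.852, -0.493, 0.179], [-0.482, 0.87, 0.102], [-0.206, 0.001, -0.979]] 0.0069751620656736315 [ 0.57858039 -0.60543227  0.04050788]
green [-0.0003 -0.0004  0.0182]
white [-0.0002 -0.0808  0.0181]
yellow [-0.0005 -0.0408  0.0182]
```

View pics/m4.png

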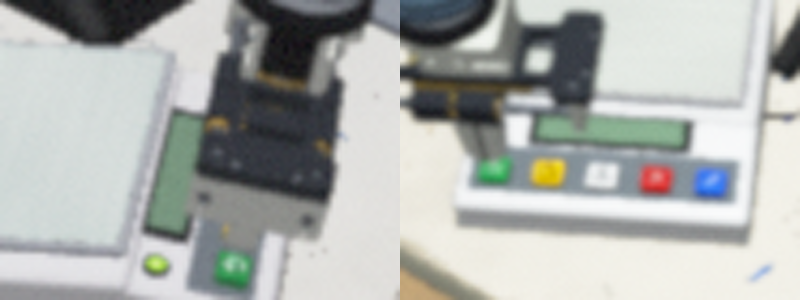

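>>> drive_tool([
  [0.0,0,0,0.01,0,0,0],
  [0.0,0,0,0.016,0,0,0],
  [0.0,0,0,0.019,0,0,0],
  [0.0,0,0,0.021,0,0,0],
  [0.0,0,0,0.021,0,0,0],
])

```text
time_s: 7.82
position: [0.4037, 0.3206, 0.0691]
ee_rot: [[-0.851, -0.493, 0.18], [-0.482, 0.87, 0.103], [-0.207, 0.001, -0.978]]
force: [-1.8, -0.5, 3.2]
opening: 0.003
gripper_force: 1.6
```

>>> drive_tool([
  [0.0,0,0,0.001,0,0,0],
  [0.0,0,0,0.0015,0,0,0],
  [0.0,0,0,0.0015,0,0,0],
])

```text
time_s: 8.2
position: [0.4039, 0.3207, 0.068]
ee_rot: [[-0.851, -0.493, 0.18], [-0.482, 0.87, 0.103], [-0.208, 0.001, -0.978]]
force: [-2.4, -1.1, 7.3]
opening: 0.005
gripper_force: 3.6
```

>>> drive_tool([
  [0.0,0,0,-0.018,0,0,0],
  [0.0,0,-0.04,-0.018,0,0,0],
  [0.0,0,-0.08,-0.018,0,0,0],
  [0.0,0,-0.08,-0.012,0,0,0],
  [0.0,0,-0.08,-0.006,0,0,0],
  [0.0,0,-0.08,-0.002,0,0,0],
  [0.0,0,-0.08,0,0,0,0],
  [0.0,0,-0.08,0,0,0,0],
])

```text
time_s: 9.2
position: [0.4429, 0.2516, 0.068]
ee_rot: [[-0.85, -0.494, 0.18], [-0.484, 0.869, 0.103], [-0.207, 0.0, -0.978]]
force: [-3.6, -4.0, 8.9]
opening: 0.002
gripper_force: 4.8
```

>>> drive_tool([
  [0.0,0,0,-0.018,0,0,0],
  [0.0,0,0.02,-0.018,0,0,0],
  [0.0,0,0.04,-0.018,0,0,0],
  [0.0,0,0.04,-0.012,0,0,0],
  [0.0,0,0.04,-0.006,0,0,0],
  [0.0,0,0.04,-0.002,0,0,0],
  [0.0,0,0.04,0,0,0,0],
  [0.0,0,0.04,0,0,0,0],
])

```text
time_s: 10.2
position: [0.4236, 0.2857, 0.068]
ee_rot: [[-0.852, -0.492, 0.18], [-0.482, 0.87, 0.103], [-0.207, 0.001, -0.978]]
force: [-4.2, 0.1, 8.3]
opening: 0.004
gripper_force: 4.6
```

Run:
```python
from h import *
o=observe(); print(o['joints'],o['force'],o['position'])
im=cv2.imread('pics/wrist0.png'); cv2.imwrite('pics/rk.png',cv2.resize(im[160:352,190:390],(800,600)[:1]+(600,) if 0 else (625,600),interpolation=cv2.INTER_CUBIC))
```

```text
[ 0.35036112  0.27682276  2.0189333   0.05821541  0.64088812 -1.77837447] [-4.22399666  0.13157205  8.25672725] [0.42364431 0.28566613 0.06796371]
```

Run:
```python
from h import *
from scipy.spatial.transform import Rotation as Ro
a=np.radians(29.45);t=np.radians(12)
Z=np.array([np.sin(t),0,-np.cos(t)]);Y=np.array([0,1,0]); Rk=Rz(a)@np.c_[np.cross(Y,Z),Y,Z]
b=np.radians(86.7); y=np.array([np.cos(b),np.sin(b),0]); R1=np.c_[np.cross(y,[0,0,-1]),y,[0,0,-1]]
print('rv',Ro.from_matrix(Rk.T@R1).as_rotvec().round(4))
p=np.array([.4236,.2857,.068])
for T in [(.42,.28,.2),(.44,.12,.27),(.47,-.13,.27)]: print(T,(Rk.T@(np.array(T)-p)).round(4))
```

```text
rv [0.0599 0.2037 0.5695]
(0.42, 0.28, 0.2) [-0.0216 -0.0032 -0.1303]
(0.44, 0.12, 0.27) [ 0.0237 -0.1524 -0.2116]
(0.47, -0.13, 0.27) [ 0.1184 -0.3848 -0.2317]
```

>>> drive_tool([
  [0.0,-0.005,0,-0.05,0,0,0],
  [0.0,0,-0.03,-0.1,0.006,0.02,0.057],
  [0.0,0.01,-0.075,-0.14,0.018,0.061,0.171],
  [0.0,0.025,-0.125,-0.17,0.03,0.102,0.285],
  [0.0,0.045,-0.18,-0.195,0.042,0.142,0.398],
  [0.0,0.068,-0.235,-0.21,0.054,0.183,0.512],
  [0.06,0.09,-0.29,-0.22,0.06,0.2037,0.5695],
  [0.06,0.107,-0.34,-0.228,0.06,0.2037,0.5695],
])

```text
time_s: 11.2
position: [0.4593, -0.0877, 0.2684]
ee_rot: [[-0.998, 0.058, -0.0], [0.058, 0.998, -0.0], [0.0, -0.0, -1.0]]
force: [1.3, 0.6, -0.2]
opening: 0.174
gripper_force: 0.0
```

>>> drive_tool([
  [0.06,-0.006,-0.035,0,0,0,0],
  [0.06,-0.008,-0.05,0,0,0,0],
  [0.06,-0.008,-0.05,0,0,0,0],
])

```text
time_s: 11.58
position: [0.4641, -0.1357, 0.2678]
ee_rot: [[-0.998, 0.058, -0.001], [0.058, 0.998, 0.001], [0.001, 0.001, -1.0]]
force: [0.0, 0.6, -0.9]
opening: 0.493
gripper_force: 0.0
```

Run:
```python
from h import *
o=observe(); print(o['time_s'],o['position'],np.round(o['ee_rot'],3).tolist(),o['opening'],o['joints'].round(2))
m=camera_model('wrist'); im=grab_frame('wrist')[:,:,::-1]; np.save('w2.npy',np.hstack([m['R'],m['t'][:,None]]))
cv2.imwrite('pics/w2.png',im)
print(proj(m,[(.507,-.129,.122),(.507,-.129,.074),(.4925,-.1302,.164)]))
```

```text
11.575 [ 0.46410575 -0.13565117  0.2677998 ] [[-0.998, 0.058, -0.001], [0.058, 0.998, 0.001], [0.001, 0.001, -1.0]] 0.49347629862784637 [-0.52  0.12  1.63  0.    1.39 -2.03]
[[325.75256091 235.04425898]
 [324.60212048 221.7119607 ]
 [325.04295206 236.15230082]]
```

View pics/w2.png

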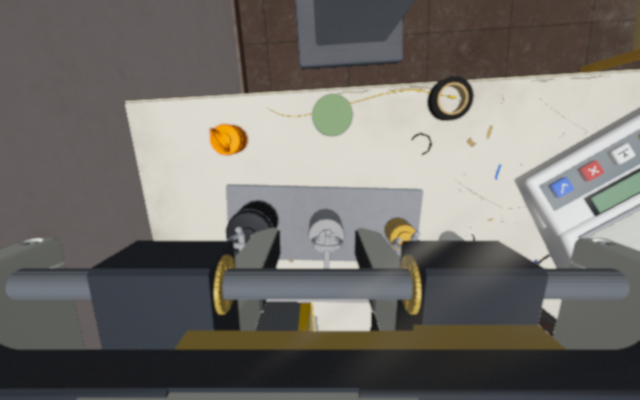

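Run:
```python
from h import *
A=np.load('w2.npy'); m=camera_model('wrist'); m['R']=A[:,:3]; m['t']=A[:,3]
g=cv2.cvtColor(cv2.imread('pics/w2.png'),cv2.COLOR_BGR2GRAY).astype(float)
# front edge rows
pts=[(c,170+np.argmin(np.diff(g[170:200,c]))+.5) for c in range(240,412,4)]
k=np.polyfit(*zip(*pts),1); r=np.abs(np.polyval(k,[p[0] for p in pts])-[p[1] for p in pts]); print('edge',k,r.max())
L=np.median([215+np.argmin(np.diff(g[rr,215:240]))+.5 for rr in range(190,205)]); Rr=np.median([410+np.argmax(np.diff(g[rr,410:432]))+.5 for rr in range(192,215)])
c1=ray(m,(L,np.polyval(k,L)),.014); c2=ray(m,(Rr,np.polyval(k,Rr)),.014); print(L,Rr,c1,c2,np.linalg.norm(c1-c2))
d=c2-c1; yaw=np.arctan2(-d[0],d[1]); print('yaw',np.degrees(yaw))
O=(c1+c2)/2-Rz(yaw)@[-.062,0,0]; print('origin',O,'steel',O+Rz(yaw)@[-.028,0,0])
print(g[195:246:3,296:358:2].astype(int))
```

```text
edge [2.42751435e-02 1.78030202e+02] 0.5365448504983306
225.5 421.5 [ 0.46093615 -0.26669008  0.014     ] [0.48398667 0.01284235 0.014     ] 0.28048120673183624
yaw -4.713999666502621
origin [ 0.53425168 -0.13201915  0.014     ] steel [ 0.5063464  -0.12971806  0.014     ]
[[149 151 151 151 150 151 152 150 150 149 149 151 150 151 150 150 151 151
  150 152 152 153 152 153 152 153 155 155 154 154 153]
 [149 150 149 150 150 151 150 151 150 149 150 150 150 150 150 150 151 151
  151 152 152 152 152 152 152 154 155 154 153 153 153]
 [148 148 149 151 151 152 152 151 150 150 150 149 150 150 151 150 150 150
  151 152 151 152 151 152 152 153 154 153 152 152 152]
 [150 149 149 149 150 151 152 152 151 151 150 149 149 150 149 150 150 151
  151 151 151 151 152 152 152 153 154 153 153 152 153]
 [150 150 150 151 150 151 152 152 152 150 150 149 149 148 144 143 148 150
  152 152 151 151 152 153 152 151 152 153 153 153 154]
 [150 150 151 151 150 151 151 151 151 149 140 120  96  93  87  87  92 100
  117 142 150 152 153 152 151 151 152 152 153 154 155]
 [149 150 151 151 149 150 150 151 144 111  87  83  83
[... 666 characters left out ...]
  177 178 177 175 167 137 145 152 152 152 152 150 146]
 [149 150 149 147 148 146 133 162 178 177 178 176 164 154 149 160 169 158
  162 174 175 175 174 163 140 150 151 153 153 127  69]
 [150 150 149 149 149 145 143 173 177 177 173 161 167 176 162 154 164 158
  168 169 173 174 175 169 144 149 151 153 151 124  45]
 [150 150 150 150 149 148 151 169 158 134 127 150 168 173 165 156 157 159
  168 156 133 140 163 171 151 150 152 153 150 122  38]
 [149 149 148 148 148 149 146 142 100 103 142 160 172 175 167 174 175 170
  172 161 146 121  96 124 145 150 152 152 151 121  37]
 [149 149 148 149 151 150 150 149 134 121 138 158 167 169 160 173 173 168
  173 167 157 125 109 127 146 150 151 151 150 118  35]]
```

>>> drive_tool([
  [0.06,-0.022,0.005,0.02,0,0,0],
  [0.06,-0.0435,0.0093,0.05,0,0,0],
  [0.06,-0.0435,0.0093,0.09,0,0,0],
  [0.06,-0.0435,0.0093,0.12,0,0,0],
  [0.06,-0.0435,0.0093,0.14,0,0,0],
  [0.06,-0.0435,0.0093,0.157,0,0,0],
  [0.06,-0.0435,0.0093,0.157,0,0,0],
])

```text
time_s: 12.5
position: [0.5073, -0.1262, 0.1103]
ee_rot: [[-0.999, 0.054, -0.003], [0.054, 0.999, 0.002], [0.003, 0.002, -1.0]]
force: [-0.3, 1.0, 0.5]
opening: 0.646
gripper_force: 0.0
```

Run:
```python
from h import *
o=observe(); print(o['time_s'],o['position'],o['opening'],o['force'])
m=camera_model('wrist'); im=grab_frame('wrist')[:,:,::-1]; s=grab_frame('side')[:,:,::-1]; d=grab_frame('scene')[:,:,::-1]
cv2.imwrite('pics/w3.png',im)
c=lambda im,x,y,w,h: cv2.resize(im[y:y+h,x:x+w],(400,300),interpolation=cv2.INTER_CUBIC)
cv2.imwrite('pics/m5.png',np.vstack([np.hstack([c(s,295,100,107,80),c(d,355,172,133,100)]),np.hstack([c(im,0,0,640,400),c(im,213,140,213,160)])]))
```

```text
12.5 [ 0.50725738 -0.12621645  0.11025767] 0.6455991480286078 [-0.29765224  0.9532253   0.49517823]
```

>>> drive_tool([
  [0.045,0,0,0,0,0,0],
  [0.042,0,0,0,0,0,0],
  [0.03,0,0,0,0,0,0],
  [0.03,0,0,0,0,0,0],
  [0.03,0,0,0,0,0,0],
  [0.03,0,0,0,0,0,0],
], newtons=40)

```text
time_s: 13.4
position: [0.5085, -0.1288, 0.1115]
ee_rot: [[-0.998, 0.056, 0.0], [0.056, 0.998, -0.0], [-0.0, -0.0, -1.0]]
force: [-0.1, -2.2, 2.6]
opening: 0.425
gripper_force: 40.0
```

>>> drive_tool([
  [0.03,0,0,-0.005,0,0,0],
  [0.03,0,0,-0.01,0,0,0],
  [0.03,0,0,-0.014,0,0,0],
  [0.03,0,0,-0.014,0,0,0],
])

```text
time_s: 13.9
position: [0.5084, -0.1284, 0.1255]
ee_rot: [[-0.998, 0.056, -0.0], [0.056, 0.998, 0.0], [0.0, 0.0, -1.0]]
force: [0.6, -0.3, -5.2]
opening: 0.426
gripper_force: 40.0
```

>>> drive_tool([
  [0.03,0.006,0,0,0,0,0],
  [0.03,0.013,0.0003,0,0,0,0],
  [0.03,0.021,0.0005,0,0,0,0],
  [0.03,0.03,0.0008,0,0,0,0],
  [0.03,0.03,0.0008,0,0,0,0],
])

```text
time_s: 14.52
position: [0.4774, -0.1257, 0.1252]
ee_rot: [[-0.998, 0.057, -0.001], [0.057, 0.998, 0.0], [0.001, 0.0, -1.0]]
force: [0.4, -0.7, -4.5]
opening: 0.421
gripper_force: 40.0
```

>>> drive_tool([
  [0.03,0.015,0.0004,0,0,0,0],
  [0.03,0.03,0.001,0,0,0,0],
  [0.03,0.035,0.001,-0.03,0,0,0],
  [0.03,0.035,0.001,-0.07,0,0,0],
  [0.03,0.035,0.02,-0.09,0,0,0],
  [0.03,0.035,0.06,-0.095,0,0,0],
  [0.03,0.035,0.1,-0.095,0,0,0],
  [0.03,0.035,0.12,-0.095,0,0,0],
])

```text
time_s: 15.52
position: [0.4488, -0.0024, 0.2203]
ee_rot: [[-0.998, 0.055, -0.001], [0.055, 0.998, 0.001], [0.001, 0.001, -1.0]]
force: [-1.0, -0.2, -5.0]
opening: 0.424
gripper_force: 40.0
```

Run:
```python
from h import *
A=np.load('w1.npy'); m=camera_model('wrist'); m['R']=A[:,:3]; m['t']=A[:,3]
for p in [(355,7),(438,181),(221,96)]: print(ray(m,p,.075).round(4))
a=np.radians(29.45)
for d in (.5290,.5316): print([proj(m,Rz(a)@[.042+i*.081,j*.1,.075]+[d,.2997,0])[0].round(1).tolist() for i,j in [(1,1),(1,-1),(-1,1),(-1,-1)]])
o=observe(); print(o['time_s'],o['position'],o['force'])
im=cv2.imread('pics/w1.png'); cv2.imwrite('pics/pan.png',np.hstack([cv2.resize(im[0:100,200:300],(400,400)),cv2.resize(im[120:220,380:480],(400,400))]))
# pan outer edge along scale +x ray: intensity profile along lines through pan centre
g=cv2.cvtColor(im,cv2.COLOR_BGR2GRAY).astype(float)
for ax,name in [((1,0),'+x'),((0,1),'+y'),((0,-1),'-y'),((-1,0),'-x')]:
    out=[]
    for s in np.arange(.066,.130,.002):
        X=Rz(a)@[.042+ax[0]*s+(.03 if ax[0]==0 else 0),ax[1]*s+(.04 if ax[1]==0 else 0),.075]+[.5305,.2997,0]; u,v=proj(m,X)[0]
        out.append(int(g[int(round(v)),int(round(u))]) if 0<=v<400 else -1)
    print(name,out)
```

```text
[0.585  0.4428 0.075 ]
[0.6821 0.2746 0.075 ]
[0.4505 0.362  0.075 ]
[[357.2, 1.7], [440.7, 182.4], [216.1, 90.2], [312.6, 249.5]]
[[359.9, 1.7], [443.1, 182.4], [218.6, 90.2], [314.8, 249.5]]
15.525 [ 0.44883276 -0.00240524  0.22025532] [-0.97049919 -0.16156124 -4.98431857]
+x [188, 189, 189, 190, 187, 165, 162, 165, 191, 195, 196, 197, 198, 199, 200, 200, 200, 200, 199, 199, 199, 199, 199, 199, 199, 199, 199, 199, 199, 200, 199, 200]
+y [192, 192, 192, 192, 192, 192, 193, 193, 193, 193, 193, 193, 193, 187, 161, 158, 182, 200, 189, 199, 201, 200, 200, 200, 200, 200, 200, 200, 200, 200, 200, 200]
-y [197, 197, 197, 198, 197, 197, 197, 197, 197, 197, 197, 197, 198, 197, 193, 180, 165, 167, 189, 199, 203, 204, 203, 203, 202, 202, 202, 202, 202, 202, 200, 187]
-x [194, 195, 197, 194, 191, 172, 166, 147, 128, 139, 141, 140, 141, 141, 140, 140, 140, 128, 91, 143, 173, 134, 129, 128, 128, 128, 127, 122, 143, 161, 178, 163]
```

>>> drive_tool([
  [0.03,-0.006,0.02,0,0,0,0],
  [0.03,-0.02,0.065,0,0,0,0],
  [0.03,-0.036,0.118,0,0,0,0],
  [0.03,-0.053,0.172,0,0,0,0],
  [0.03,-0.07,0.226,0,0,0,0],
  [0.03,-0.086,0.28,0,0,0,0],
  [0.03,-0.097,0.315,0,0,0,0],
  [0.03,-0.1007,0.3271,0,0,0,0],
])

```text
time_s: 16.52
position: [0.5685, 0.3183, 0.2194]
ee_rot: [[-0.999, 0.054, -0.002], [0.054, 0.999, -0.0], [0.002, -0.0, -1.0]]
force: [-0.7, -0.3, -5.6]
opening: 0.423
gripper_force: 40.0
```

>>> drive_tool([
  [0.03,0,0,0.025,0,0,0],
  [0.03,0,0,0.055,0,0,0],
  [0.03,0,0,0.08,0,0,0],
  [0.03,0,0,0.095,0,0,0],
  [0.03,0,0,0.1,0,0,0],
  [0.03,0,0,0.1,0,0,0],
])

```text
time_s: 17.27
position: [0.5693, 0.3165, 0.1208]
ee_rot: [[-0.998, 0.056, 0.0], [0.056, 0.998, 0.0], [-0.0, 0.0, -1.0]]
force: [0.7, 0.5, -4.4]
opening: 0.423
gripper_force: 40.0
```

Lowering slowly until the pan takes the weight.

>>> drive_tool([
  [0.03,0,0,0.0015,0,0,0],
  [0.03,0,0,0.003,0,0,0],
  [0.03,0,0,0.0045,0,0,0],
  [0.03,0,0,0.006,0,0,0],
  [0.03,0,0,0.006,0,0,0],
])

```text
time_s: 17.9
position: [0.5689, 0.3167, 0.1141]
ee_rot: [[-0.998, 0.056, -0.001], [0.056, 0.998, 0.0], [0.001, -0.0, -1.0]]
force: [-0.1, 0.7, -4.9]
opening: 0.42
gripper_force: 40.0
```

>>> drive_tool([
  [0.03,0,0,0.001,0,0,0],
  [0.03,0,0,0.002,0,0,0],
  [0.03,0,0,0.002,0,0,0],
])

```text
time_s: 18.27
position: [0.569, 0.3168, 0.1122]
ee_rot: [[-0.998, 0.056, -0.001], [0.056, 0.998, 0.0], [0.001, 0.0, -1.0]]
force: [-0.0, -0.3, -5.4]
opening: 0.421
gripper_force: 40.0
```

>>> drive_tool([
  [0.03,0,0,0.001,0,0,0],
  [0.03,0,0,0.002,0,0,0],
  [0.03,0,0,0.002,0,0,0],
])

```text
time_s: 18.65
position: [0.5691, 0.3168, 0.111]
ee_rot: [[-0.998, 0.056, 0.0], [0.056, 0.998, 0.0], [-0.0, 0.0, -1.0]]
force: [-2.3, -0.3, 1.1]
opening: 0.427
gripper_force: 40.0
```

>>> drive_tool([
  [0.042,0,0,0,0,0,0],
  [0.05,0,0,0,0,0,0],
  [0.062,0,0,0,0,0,0],
  [0.062,0,0,0,0,0,0],
  [0.062,0,0,-0.015,0,0,0],
  [0.062,0,0,-0.05,0,0,0],
  [0.062,0,0,-0.1,0,0,0],
  [0.062,0,0,-0.12,0,0,0],
], newtons=10)

```text
time_s: 19.65
position: [0.5706, 0.3173, 0.2354]
ee_rot: [[-0.998, 0.056, 0.006], [0.056, 0.998, 0.002], [-0.006, 0.003, -1.0]]
force: [-0.9, -0.4, -0.1]
opening: 0.667
gripper_force: 0.0
```

Run:
```python
from h import *
from scipy.spatial.transform import Rotation as Ro
o=observe(); p=np.array(o['position']); print(o['time_s'],p,o['force'],o['opening'])
im=grab_frame('side')[:,:,::-1]; s=grab_frame('scene')[:,:,::-1]; w=grab_frame('wrist')[:,:,::-1]
c=lambda im,x,y,w,h: cv2.resize(im[y:y+h,x:x+w],(400,300),interpolation=cv2.INTER_CUBIC)
cv2.imwrite('pics/m6.png',np.vstack([np.hstack([c(im,190,170,133,100),c(s,200,110,160,120)]),np.hstack([c(w,0,0,640,400),c(s,340,165,160,120)])]))
a=np.radians(29.45);t=np.radians(12)
Z=np.array([np.sin(t),0,-np.cos(t)]);Y=np.array([0,1,0]); Rk=Rz(a)@np.c_[np.cross(Y,Z),Y,Z]
b=np.radians(86.75); y=np.array([np.cos(b),np.sin(b),0]); R1=np.c_[np.cross(y,[0,0,-1]),y,[0,0,-1]]
print('rv',Ro.from_matrix(R1.T@Rk).as_rotvec().round(4))
Pd=np.array([.4236,.2857,.068])+Rz(a)@[0,-.12,0]   # fully pressed TCP for blue
for g in (.018,.07,.12): T=Pd-Rk[:,2]*g; print(g,T.round(4),(R1.T@(T-p)).round(4))
```

```text
19.65 [0.57056819 0.31731612 0.2353657 ] [-0.90565192 -0.39717855 -0.13134618] 0.6668508471165487
rv [-0.0598 -0.2037 -0.5686]
0.018 [0.4793 0.1794 0.0856] [ 0.0833 -0.1429  0.1498]
0.07 [0.4699 0.1741 0.1365] [ 0.0924 -0.1487  0.0989]
0.12 [0.4609 0.1689 0.1854] [ 0.1011 -0.1544  0.05  ]
```

View pics/m6.png

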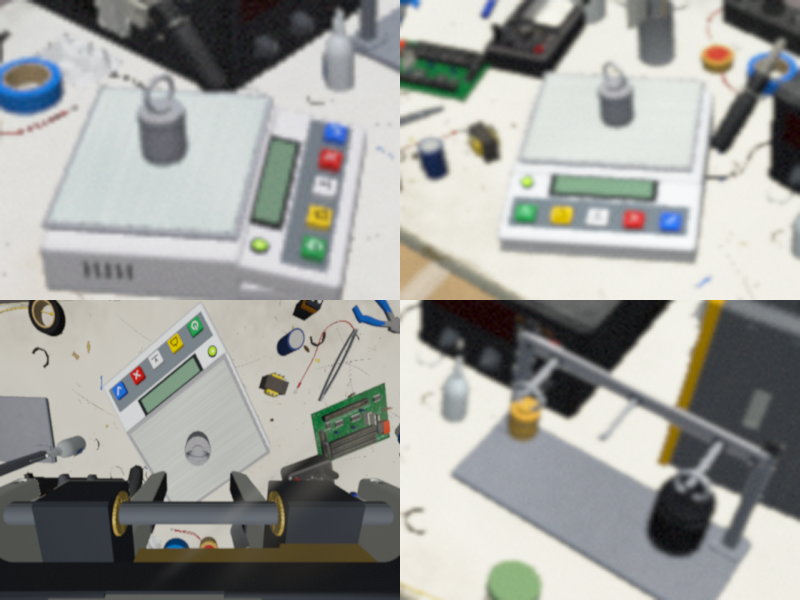

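>>> drive_tool([
  [0.03,0.025,-0.039,0,-0.01,-0.034,-0.095],
  [0.0,0.051,-0.077,0,-0.02,-0.068,-0.19],
  [0.0,0.076,-0.116,0,-0.03,-0.102,-0.285],
  [0.0,0.1,-0.153,0.01,-0.042,-0.143,-0.4],
  [0.0,0.101,-0.1544,0.04,-0.054,-0.184,-0.512],
  [0.0,0.0924,-0.1487,0.09,-0.0598,-0.2037,-0.5686],
  [0.0,0.0833,-0.1429,0.145,-0.0598,-0.2037,-0.5686],
  [0.0,0.0833,-0.1429,0.145,-0.0598,-0.2037,-0.5686],
])

```text
time_s: 20.8
position: [0.4736, 0.1784, 0.0804]
ee_rot: [[-0.854, -0.492, 0.169], [-0.481, 0.871, 0.102], [-0.197, 0.005, -0.98]]
force: [0.4, 0.2, -0.3]
opening: 0.007
gripper_force: 0.0
```

Run:
```python
from h import *
o=observe(); p,R=np.array(o['position']),np.array(o['ee_rot']); print(o['time_s'],p,o['opening'],o['force'])
a=np.radians(29.45); print((R.T@(np.array([.4236,.2857,.068])+Rz(a)@[0,-.12,0]-p)).round(4))
```

```text
20.8 [0.47357094 0.17838396 0.08044614] 0.0070301398366902235 [ 0.38547608  0.19657372 -0.28774356]
[-0.0066 -0.0021  0.014 ]
```

>>> drive_tool([
  [0.0,-0.006,-0.002,0,0,0,0],
  [0.0,-0.006,-0.002,0.003,0,0,0],
  [0.0,-0.006,-0.002,0.003,0,0,0],
])

```text
time_s: 21.18
position: [0.4854, 0.1804, 0.0852]
ee_rot: [[-0.851, -0.492, 0.183], [-0.481, 0.87, 0.103], [-0.21, -0.001, -0.978]]
force: [-0.1, 0.2, -0.2]
opening: 0.007
gripper_force: 0.0
```

Run:
```python
from h import *
o=observe(); p,R=np.array(o['position']),np.array(o['ee_rot']); print(o['time_s'],p,o['force'])
a=np.radians(29.45); print((R.T@(np.array([.4236,.2857,.068])+Rz(a)@[0,-.12,0]-p)).round(4))
```

```text
21.175 [0.48537383 0.18037756 0.08524866] [-0.147227    0.19313411 -0.23905995]
[0.0056 0.0021 0.0164]
```

>>> drive_tool([
  [0.0,0.0053,0.002,0.002,0,0,0],
  [0.0,0.0053,0.002,0.006,0,0,0],
  [0.0,0.0053,0.002,0.011,0,0,0],
  [0.0,0.0053,0.002,0.014,0,0,0],
  [0.0,0.0053,0.002,0.016,0,0,0],
  [0.0,0.0053,0.002,0.017,0,0,0],
  [0.0,0.0053,0.002,0.017,0,0,0],
])

```text
time_s: 22.05
position: [0.4818, 0.181, 0.0675]
ee_rot: [[-0.851, -0.493, 0.181], [-0.482, 0.87, 0.102], [-0.208, -0.0, -0.978]]
force: [-10.9, -5.0, 24.6]
opening: 0.006
gripper_force: 13.0
```

>>> drive_tool([
  [0.0,0,0,-0.004,0,0,0],
  [0.0,0,0,-0.015,0,0,0],
  [0.0,0,0,-0.05,0,0,0],
  [0.0,0,0,-0.1,0,0,0],
  [0.0,0,0,-0.13,0,0,0],
  [0.0,0,0,-0.13,0,0,0],
  [0.0,0,0,-0.13,0,0,0],
  [0.0,0,0,-0.13,0,0,0],
])

```text
time_s: 23.05
position: [0.4578, 0.1678, 0.1915]
ee_rot: [[-0.852, -0.492, 0.178], [-0.481, 0.871, 0.102], [-0.205, 0.002, -0.979]]
force: [-0.4, 0.3, -0.4]
opening: 0.004
gripper_force: 0.0
```

Run:
```python
from h import *
o=observe(); print(o['time_s'],o['position'],o['force'],abs(o['joint_velocities']).max())
# compare weight/keys region with earlier scene picture
s=grab_frame('side')[:,:,::-1]; a=cv2.imread('pics/m6.png')[:300,:400]
b=cv2.resize(s[170:270,190:323],(400,300),interpolation=cv2.INTER_CUBIC)
d=cv2.absdiff(a,b).max(2); print('weight diff',(d[70:170,120:200]>40).sum(),'blue/red key diff',(d[115:180,310:360]>40).sum())
```

```text
23.05 [0.45780572 0.16780559 0.19152573] [-0.42413473  0.33751798 -0.35358212] 0.0039192404326381484
weight diff 0 blue/red key diff 0
```

Weight and keys are unchanged in the side view, and the robot is clear of everything, so I'm handing in.

```bash
python3 -c "
from plant import *
print(sign_off())"
```

```text
the job is handed in; nothing more can be done
None
```

I finished the calibration job and handed it in at about 23 s: the transformer stands upright on the bench beside the scale, green, white, yellow and finally blue were each pressed to the stop and let up, and the steel weight stands mid-pan; the sign-off gave no verdict.

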